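# Fit a snap ring over an axle stub with pliers and hold it spread at the groove

### The arm

A 6-joint arm with a two-finger parallel gripper is mounted at the origin on the work surface. World frame = base frame: x ahead of the robot, y to its left, z up, the work surface at z = 0. Lengths are in m, angles in rad, forces in N, time in s.
With the tool pointing down it reaches from about 0.425 to 0.95 m from the base axis. Payload 14.7 kg.
Tool frame: the origin (TCP) lies at the very end of the fingers, on their centre line; the grasp point (between the pads) lies 19 mm behind it (robot.hold_point_z is the distance from the TCP to the grasp point, in m); z points along the fingers, x is the direction in which the jaws open and shut, and the axes are right-handed (so a half turn about z gives the same grasp; the last joint's range is limited). The gripper opens to 85 mm and grips with 20 to 120 N. Pads are 22 mm wide; open, the fingers measure 114 mm over their backs; the gripper's body (76 mm by 85 mm) begins 54 mm behind the grasp point. The pads swing forward as they close: fully open they stand 13 mm farther back than shut.
Start: joints at [1.191, 0.48, 1.596, -0, 1.065, -0.047], TCP at [0.212, 0.614, 0.231] pointing down, gripper open.
Joint ranges: [-2.75, 2.75], [-0.82, 2.05], [0.23, 2.67], [-1.56, 4.7], [0.09, 2.69], [-2.92, 2.92]. Speed limits (rad/s): [1.89, 1.89, 2.39, 3.01, 3.01, 3.01].

### API

Orientations are given as a unit quaternion [x, y, z, w].
In Python, from workcell import readout, vision, job, robot gives the robot as it stands.
- The arm moves only by the tool step_arm, never from a script. Its argument "series" is a list that holds one entry, the list of rows, each a list of 4 numbers: the shift along the tool's x, y, z in m, then the turn about the tool's z in rad. In form: [[[x, y, z, turn], ...]]. A call has 1 to 5 rows; each row shifts and turns the commanded pose from where the row before left it, along the tool's axes as they then stand; what a row does not reach is not made up. A row lasts 1/12 s, in which the tool goes at most 41.7 mm and 7.16 degrees, less where a joint would pass 70% of its speed; a pose out of reach is approached as far as the arm can. A call with a gripper value outside its range is refused whole. "gripper" is the opening in per cent of the stroke, from 0 (shut) to 100 (fully open), set as the call begins (left out, the last holds). The fingers move at their own pace and stop on an object; "force" is the grip in N (left out, the last holds). Time passes only in rows, so rows that do not move let the fingers close. It gives the time, the measured TCP pose, the force and the opening at its end, in the units of the state.
- readout.state(): the state, without advancing time (a new reading comes with each control period).
- vision.capture(name): name is "scene" or "top" or "wrist"; returns (picture, depth): 384x512x3 uint8, red, green, blue; 384x512 float32, m along the optical axis (not along the pixel's ray), 0 where there is no reading.
- vision.camera_info(name): a dict with "intrinsics" (3x3 intrinsics, pixels), "world_to_cam" (4x4, takes a point from world to camera coordinates); the wrist camera has in their place "tool_from_camera" (4x4, takes a point from camera to tool coordinates, whose origin is the TCP and whose axes are the tool frame's). Camera axes: x right, y up, looking along -z (the intrinsics and any distortion apply to the point x, -y, -z); pixel columns grow to the right and rows downward; lengths in m; the calibration is good to about 2 mm. A picture is of the moment at which its call begins: read the wrist's pose just before it. camera_info takes no time and is no camera call.
- job.sign_off(): hands the job in, once; it reports no verdict.
The state is a dict: "time": time; "joint_pos": joint angles; "joint_vel": joint speeds; "tau": joint torques, N m; "tcp_pos": TCP position; "tcp_rot": TCP orientation; "force": force on the tool from outside, world axes, zero at the start; "torque": the same for the moment, N m; "gripper_width": finger opening in m.
Only numpy, scipy, OpenCV 4.12 (cv2) and the standard library are available. Lean on these libraries where they do the work, as an engineer would, in place of code of your own. Each camera call takes 0.05 s, during which the arm holds its last target.

### The job

Take the snap-ring pliers out of their loading stand by the handles, squeezing them fully so that the snap ring on their pins is spread and comes along. Bring the ring over the bare axle stub (not the one with the black cap) and slide it down the axle until it lies flat and centred round the shaft, level with the groove just above the gear. Finish there, still holding the pliers squeezed and the ring spread in place for the inspector; leave everything else as it is.

Things in the scene. Friction and masses are not known exactly. Their poses are not given: they have to be found in the camera images.
- pliers: Snap-ring pliers, steel, 165 mm tall, about 0.18 kg, upright in the stand, handles up. Origin midway between the lower ends of its two pins; z up along the tool, y from handle to handle, x towards the ring's middle. Uncrossed levers pivot in a 40 mm wide hub 66 mm up: squeezing the handles moves the pins apart. Each pin (3.5 mm square) sits in a lug hole of the ring; a shoulder above it pushes the ring down.
- pliers_bar (a point): Middle of the underside of the pliers' crossbar, 60 mm above the pliers' origin. The steel bar (78 mm along y, 10 x 8 mm) hangs in open-topped notches, 12 mm wide and 10 mm deep, of the stand's two posts: lift the pliers straight up out of them.
- pliers_grip (a point): Point midway between the pliers' two black handles, 143 mm above the pliers' origin: squeeze here, fingers closing along the pliers' y. The handle paddles are 16 mm wide along x, reach from 109 to 165 mm above the origin, and measure about 61 mm over their outer faces when relaxed, 36 mm fully squeezed.
- pliers_l (a joint): Turn of each handle in rad (both move alike): 0 relaxed, about 0.17 fully squeezed, against a hard stop. A spring resists: about 2 N per handle at the start, up to about 8 N at the stop, the ring included; squeezing harder against the stop does no harm.
- ring: Snap ring of dark steel, 4 mm thick, 28 g, lying flat with its lugs on the pliers' pins. Origin at the centre of its round at mid thickness, 26 mm from the pliers' axis along their x; z is its axis, -x points to gap and lugs. Relaxed it is too narrow for the axle; fully spread it is 33 mm inside, 42 mm outside. It grips the pins by its spring; it drops off if the handles are let go.
- ring_l (a joint): Opening of one arm of the ring in rad: 0 relaxed, about 0.22 when the pliers are fully squeezed. It must be above 0.14 to count as spread.
- ring_r (a joint): Opening of the other arm of the ring, likewise.
- stand: Loading stand, fixed: aluminium base 94 x 84 x 10 mm, a white pad whose top is at 30 mm under the ring, and two notched posts 100 mm high at y = +-31 mm. Origin at the centre of its underside. The pliers stand at x = -20 mm of it.
- axle: Bare axle block, fixed: aluminium base 88 x 88 x 12 mm, white gear of 65 mm diameter, top face at 45 mm, and an upright steel axle stub: groove of 21 mm diameter from 45 to 54 mm height, above it a collar of 28 mm diameter up to 62 mm, then a cone narrowing to 18 mm at its top, 73 mm. Origin at the centre of its underside, z along the axle.
- groove (a point): Centre of the axle's groove: on its axis, 49.5 mm above the table, 4.5 mm above the gear's face, 23.5 mm below the axle's top. A ring resting on the gear's face has its centre 2.5 mm below this point, which is fine.
- done_axle: The same block already finished: it has its ring and a black domed cap of 42 mm diameter on its axle, 88 mm high. Not to be touched. Origin at the centre of its underside.
- tape: Roll of cream tape lying flat, 96 mm diameter, 24 mm high; bystander. Origin under its centre.
- meter: White hand-held meter, 62 x 95 x 22 mm, lying on the bench; bystander. Origin at the centre of its underside.
- driver: Screwdriver lying beyond the work; bystander.
- grease: Small white bottle, 38 mm diameter, 85 mm high, near the robot; bystander. Origin under its centre.
- washer: Loose steel washer, 42 mm diameter; bystander.
- gear: Loose white gear, 54 mm diameter, 14 mm high; bystander.
Things that resemble listed ones, but are neither listed nor needed, are in the scene too. Of the things like the pliers, leave any that is blue or turquoise; of the rest the smaller one is meant.

How it is judged:
On the way, in this order (a step that is already met when the one before it is completed fails the run):
1. the ring is lifted from the stand, spread on the squeezed pliers (value of joint each of ring_l, ring_r above 0.14 rad and contact force between the fingers and pliers above 2 N and contact force between pliers and ring above 0.5 N and height (world z) of ring above 0.078 m), for 0.2 s.
2. the spread ring is over the top of the bare axle, round its cone (value of joint each of ring_l, ring_r above 0.14 rad and horizontal distance between ring and groove below 0.012 m and z of ring in the frame of groove between 0.004 and 0.03 m), for 0.05 s.
At the end, for the whole second after the job is handed in: The ring lies round the bare axle, within 5 mm of its axis, 3.5 mm below to 3 mm above the groove's middle, flat within 0.15 rad, arms spread over 0.14 rad by the pliers (over 0.5 N), handles beyond 0.12 rad and held by the fingers (over 2 N), at rest (horizontal distance between ring and groove below 0.005 m and z of ring in the frame of groove between -0.0035 and 0.003 m and angle between ring's own z axis and vertical below 0.15 rad and value of joint each of ring_l, ring_r above 0.14 rad and contact force between the fingers and pliers above 2 N and contact force between pliers and ring above 0.5 N and value of joint pliers_l above 0.12 rad and linear speed of ring below 0.02 m/s); the arm keeps its last pose, push and grip.
It fails at once if a bystander is shoved more than 30 mm (distance of any of tape, meter, driver, grease, washer, gear from where it was at the start of the episode above 0.03 m).
It fails at once if the finished axle is struck (over 5 N) (contact force between done_axle and anything else above 5 N).
It also fails if it takes over 51 s, if anything falls off the work surface, if the arm or the gripper's body presses on something with over 40 N, if the wrist force passes 120 N, or if a joint passes its speed limit or range.

## Working session

There is one attempt and no reset: what is moved stays moved. The work goes in short steps, Python scripts to look and compute and a tool call to move; the robot and the scene stay as the last step left them, time stands still between calls to the robot, and variables do not carry over. Pictures are saved under pics/ and viewed, and the job is handed in when it is done.

Besides the shell and the picture viewer there is one more tool, called after "Request:" by a JSON object that holds its "api" and its "payload", one argument or row to a line. step_arm: Moves the arm, as the interface text tells. Its arguments: {"type":"object","properties":{"series":{"type":"array","items":{"type":"array","items":{"type":"array","items":{"type":"number"}}}},"gripper":{"type":"number"},"force":{"type":"number"}},"required":["series"]}

```bash
mkdir -p pics; ls; cat > h.py <<'E'
import numpy as np,cv2
from workcell import readout,vision,job,robot
def cap(n,tag):
    s=readout.state(); p,d=vision.capture(n); cv2.imwrite(f'pics/{tag}.png',p[:,:,::-1]); np.savez(f'pics/{tag}.npz',p=p,d=d,tp=s['tcp_pos'],tr=s['tcp_rot']); return p,d
E
python3 - <<'E'
from h import *
print(readout.state())
for n in ['scene','top','wrist']:
    cap(n,n+'0'); print(n,vision.camera_info(n))
E
```

```text
pics
{'time': 0.0, 'joint_pos': array([ 1.19137375e+00,  4.80817519e-01,  1.59690439e+00,  4.27639789e-06,
        1.06508611e+00, -4.65824719e-02]), 'joint_vel': array([-2.51366790e-06,  1.71792360e-03,  7.75707199e-04, -1.62726831e-04,
       -1.49768141e-03, -1.74668044e-03]), 'tau': array([ 1.61379150e-03, -9.50622511e+01, -4.30198002e+01,  5.11519174e-04,
        1.18029019e-02,  1.10268360e-05]), 'tcp_pos': array([0.21218363, 0.61394154, 0.2306703 ]), 'tcp_rot': array([ 8.14472237e-01,  5.80202212e-01, -5.11832768e-04,  3.27576791e-04]), 'force': array([ 0.71690931, -0.82778139,  0.25997307]), 'torque': array([-0.02260767, -0.00608057,  0.02497553]), 'gripper_width': 0.08518823159805271}
scene {'intrinsics': array([[422.47772829,   0.        , 259.20713226],
       [  0.        , 422.47772829, 188.52248191],
       [  0.        ,   0.        ,   1.        ]]), 'world_to_cam': array([[-3.16862889e-01,  9.48471238e-01, -4.69803234e-04,
         7.95471396e-02],
       [-6.91284331e-01, -2.30603335e-01,  6.84797836e-01,
         2.39018158e-01],
       [ 6.49402713e-01,  2.1731178
[... 506 characters left out ...]
8.77083127e-02,  7.85318584e-04,  9.96145890e-01,
        -1.33146926e+00],
       [ 0.00000000e+00,  0.00000000e+00,  0.00000000e+00,
         1.00000000e+00]])}
wrist {'intrinsics': array([[279.78574525,   0.        , 256.38906536],
       [  0.        , 279.78574525, 190.0105476 ],
       [  0.        ,   0.        ,   1.        ]]), 'tool_from_camera': array([[ 9.99999513e-01,  8.29813532e-04, -5.34490071e-04,
         2.85212363e-04],
       [ 6.57479700e-04, -9.63877362e-01, -2.66345637e-01,
        -6.77742368e-02],
       [-7.36200094e-04,  2.66345156e-01, -9.63877438e-01,
        -1.43555712e-01],
       [ 0.00000000e+00,  0.00000000e+00,  0.00000000e+00,
         1.00000000e+00]])}
```

View pics/scene0.png

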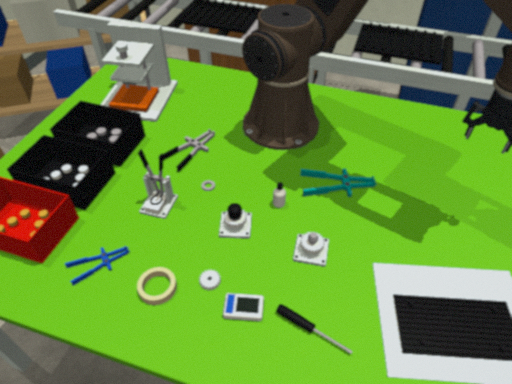

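View pics/top0.png

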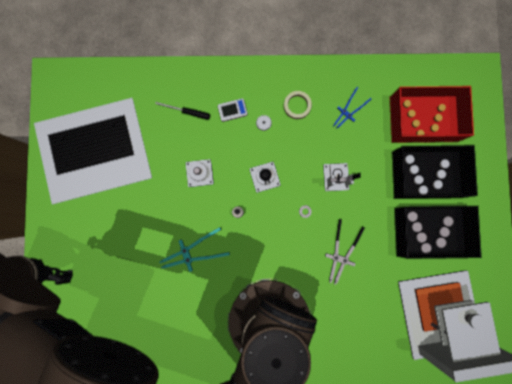

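View pics/wrist0.png

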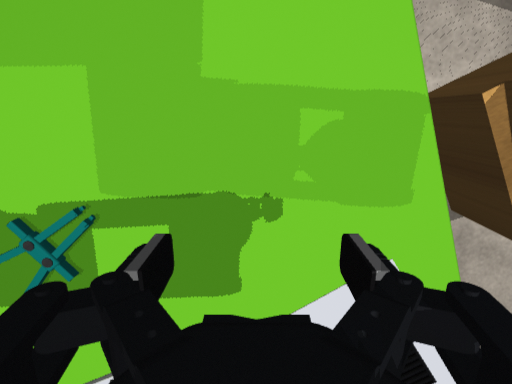

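Candidates like the pliers: blue (top 350,110) and turquoise (top 190,250), both excluded; a black-handled pair lying flat (top 345,250); and the upright one in the stand (top 338,177). The upright one, in the stand and smaller, fits the description. For the axles, the bare one is at top (199,172) and the capped one at (265,177). I'll confirm with enlarged crops.

```bash
python3 - <<'E'
from h import *
p=cv2.imread('pics/top0.png');s=cv2.imread('pics/scene0.png')
a=cv2.resize(p[145:205,300:380],(400,300),interpolation=2);b=cv2.resize(s[140:230,115:235],(400,300),interpolation=2)
c=cv2.resize(p[145:205,170:250],(400,300),interpolation=2);d=cv2.resize(s[220:280,272:352],(400,300),interpolation=2)
cv2.imwrite('pics/crop1.png',np.vstack([np.hstack([a,b]),np.hstack([c,d])]))
E
```

```text
(no output)
```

View pics/crop1.png

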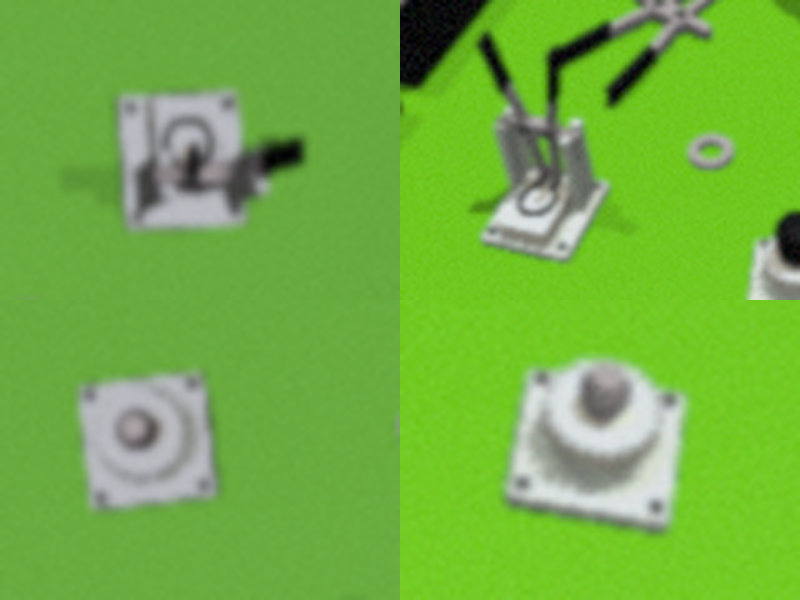

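```bash
cat >> h.py <<'E'
from scipy.spatial.transform import Rotation as R
def campose(n,tp=None,tr=None):
    ci=vision.camera_info(n);K=ci['intrinsics']
    if n!='wrist': W=np.linalg.inv(ci['world_to_cam'])
    else:
        T=np.eye(4);T[:3,:3]=R.from_quat(tr).as_matrix();T[:3,3]=tp;W=T@ci['tool_from_camera']
    return K,W
def ray(n,u,v,**k):
    K,W=campose(n,**k); d=np.array([(u-K[0,2])/K[0,0],-(v-K[1,2])/K[1,1],-1.]); return W[:3,3],W[:3,:3]@d
def onz(n,u,v,z,**k):
    o,d=ray(n,u,v,**k); return o+d*(z-o[2])/d[2]
def tri(a,b):
    (o1,d1),(o2,d2)=a,b;A=np.stack([d1,-d2],1);t=np.linalg.lstsq(A,o2-o1,rcond=None)[0];p=o1+d1*t[0];q=o2+d2*t[1];return (p+q)/2,np.linalg.norm(p-q)
def proj(n,P,**k):
    K,W=campose(n,**k);c=np.linalg.inv(W)@np.append(P,1);return K[0,2]+K[0,0]*c[0]/-c[2],K[1,2]-K[1,1]*c[1]/-c[2]
E
python3 - <<'E'
from h import *
def f(pts,x0,y0,z):
    q=np.array([onz('top',x0+u/5-.4,y0+v/5-.4,z) for u,v in pts]);print(q.round(4));print(q.mean(0).round(4),np.linalg.norm(np.diff(q,axis=0),axis=1))
f([(120,95),(238,92),(245,228),(128,230)],300,145,.01)
f([(80,385),(203,373),(216,493),(90,508)],170,145,.012)
print(onz('top',170+137/5-.4,145+(429-300)/5-.4,.073))
print(onz('top',265,177,.0))
print(tri(ray('top',170+137/5-.4,145+(429-300)/5-.4),ray('scene',272+(605-400)/5,220+(370-300)/5)))
E
```

```text
[[ 0.5412 -0.1979  0.01  ]
 [ 0.5424 -0.2808  0.01  ]
 [ 0.4465 -0.2826  0.01  ]
 [ 0.446  -0.2009  0.01  ]]
[ 0.494  -0.2406  0.01  ] [0.08286986 0.09593599 0.08163763]
[[0.3438 0.2851 0.012 ]
 [0.3511 0.2    0.012 ]
 [0.2686 0.1912 0.012 ]
 [0.2593 0.2779 0.012 ]]
[0.3057 0.2386 0.012 ] [0.08539306 0.08301811 0.08717732]
[0.51288762 0.23692023 0.073     ]
[0.49759058 0.00803795 0.        ]
(array([0.5128715 , 0.23762667, 0.07218075]), np.float64(0.0011971661196357277))
```

```bash
cat >> h.py <<'E'
def rows(path,s=None,mx=.040,mt=.12):
    """path: list of (x,y,z,yaw of tool x); prints rows"""
    s=s or readout.state();p=np.array(s['tcp_pos']);x=R.from_quat(s['tcp_rot']).as_matrix()[:,0];yaw=np.arctan2(x[1],x[0])
    out=[]
    for t in path:
        d=np.array(t[:3])-p;dy=(t[3]-yaw)
        n=int(max(np.ceil(np.linalg.norm(d)/mx),np.ceil(abs(dy)/mt),1))
        for i in range(n):
            c,sn=np.cos(yaw),np.sin(yaw);q=d/n
            out.append([round(float(c*q[0]+sn*q[1]),4),round(float(sn*q[0]-c*q[1]),4),round(float(-q[2]),4),round(float(-dy/n),4)]);yaw+=dy/n
        p=np.array(t[:3])
    for i in range(0,len(out),5):print(out[i:i+5])
E
python3 - <<'E'
from h import *
rows([(.40,.40,.27,1.24),(.52,.1,.30,-.2),(.474,-.241,.30,-1.55)])
E
```

```text
[[-0.0176, 0.0309, -0.0049, -0.0002], [-0.0176, 0.0309, -0.0049, -0.0002], [-0.0176, 0.0309, -0.0049, -0.0002], [-0.0176, 0.0309, -0.0049, -0.0002], [-0.0177, 0.0309, -0.0049, -0.0002]]
[[-0.0177, 0.0309, -0.0049, -0.0002], [-0.0177, 0.0309, -0.0049, -0.0002], [-0.0177, 0.0309, -0.0049, -0.0002], [-0.0204, 0.0176, -0.0025, 0.12], [-0.0181, 0.0199, -0.0025, 0.12]]
[[-0.0156, 0.0219, -0.0025, 0.12], [-0.0129, 0.0236, -0.0025, 0.12], [-0.01, 0.025, -0.0025, 0.12], [-0.0069, 0.026, -0.0025, 0.12], [-0.0037, 0.0267, -0.0025, 0.12]]
[[-0.0005, 0.0269, -0.0025, 0.12], [0.0027, 0.0268, -0.0025, 0.12], [0.0059, 0.0263, -0.0025, 0.12], [0.009, 0.0254, -0.0025, 0.12], [0.012, 0.0241, -0.0025, 0.12]]
[[0.0019, 0.0286, -0.0, 0.1125], [0.0051, 0.0282, -0.0, 0.1125], [0.0082, 0.0275, -0.0, 0.1125], [0.0113, 0.0264, -0.0, 0.1125], [0.0141, 0.0249, -0.0, 0.1125]]
[[0.0169, 0.0232, -0.0, 0.1125], [0.0194, 0.0212, -0.0, 0.1125], [0.0216, 0.0189, -0.0, 0.1125], [0.0236, 0.0163, -0.0, 0.1125], [0.0253, 0.0136, -0.0, 0.1125]]
[[0.0266, 0.0106, -0.0, 0.1125], [0.0277, 0.0076, -0.0, 0.1125]]
```

Request:
{"api": "step_arm", "payload": {
  "series": [
    [[-0.018,0.031,-0.005,0],[-0.018,0.031,-0.005,0],[-0.018,0.031,-0.005,0],[-0.018,0.031,-0.005,0],[-0.018,0.031,-0.005,0]]
  ],
  "gripper": 100
}}

```text
time: 0.57
tcp_pos: [0.33, 0.4772, 0.2563]
tcp_rot: [0.814, 0.58, -0.0, 0.0]
force: [0.5, 0.7, 0.0]
gripper_width: 0.0853
```

Request:
{"api": "step_arm", "payload": {
  "series": [
    [[-0.018,0.031,-0.005,0],[-0.018,0.031,-0.005,0],[-0.018,0.031,-0.005,0],[-0.02,0.018,-0.003,0.12],[-0.018,0.02,-0.003,0.12]]
  ]
}}

```text
time: 0.98
tcp_pos: [0.4212, 0.346, 0.2774]
tcp_rot: [0.879, 0.476, 0.0, 0.0]
force: [0.7, 0.0, -0.6]
gripper_width: 0.0851
```

Request:
{"api": "step_arm", "payload": {
  "series": [
    [[-0.016,0.022,-0.003,0.12],[-0.013,0.024,-0.003,0.12],[-0.01,0.025,-0.003,0.12],[-0.007,0.026,-0.003,0.12],[-0.004,0.027,-0.003,0.12]]
  ]
}}

```text
time: 1.4
tcp_pos: [0.4701, 0.22, 0.2924]
tcp_rot: [0.981, 0.195, -0.0, 0.0]
force: [0.4, 0.1, -0.6]
gripper_width: 0.0854
```

Request:
{"api": "step_arm", "payload": {
  "series": [
    [[0,0.027,-0.003,0.12],[0.003,0.027,-0.003,0.12],[0.006,0.026,-0.003,0.12],[0.009,0.025,-0.003,0.12],[0.012,0.024,-0.003,0.12]]
  ]
}}

```text
time: 1.82
tcp_pos: [0.5208, 0.0957, 0.3074]
tcp_rot: [0.995, -0.104, -0.0, 0.0]
force: [-0.0, 0.9, -0.2]
gripper_width: 0.0856
```

Request:
{"api": "step_arm", "payload": {
  "series": [
    [[0.002,0.029,0,0.112],[0.005,0.028,0,0.112],[0.008,0.027,0,0.112],[0.011,0.026,0,0.112],[0.014,0.025,0,0.112]]
  ]
}}

```text
time: 2.23
tcp_pos: [0.5006, -0.0455, 0.3072]
tcp_rot: [0.927, -0.374, -0.0, 0.0]
force: [1.0, 0.3, 0.4]
gripper_width: 0.0853
```

Request:
{"api": "step_arm", "payload": {
  "series": [
    [[0.017,0.023,0,0.112],[0.019,0.021,0,0.112],[0.022,0.019,0,0.112],[0.024,0.016,0,0.112],[0.025,0.014,0,0.112]]
  ]
}}

```text
time: 2.65
tcp_pos: [0.4819, -0.1879, 0.3072]
tcp_rot: [0.788, -0.616, -0.0, 0.0]
force: [0.6, -0.1, -0.1]
gripper_width: 0.0855
```

Request:
{"api": "step_arm", "payload": {
  "series": [
    [[0.027,0.01,0,0.112],[0.028,0.008,0,0.112],[0,0,0,0],[0,0,0,0]]
  ]
}}

```text
time: 2.98
tcp_pos: [0.4748, -0.2452, 0.307]
tcp_rot: [0.715, -0.699, -0.0, 0.0]
force: [0.4, 0.5, -0.2]
gripper_width: 0.0855
```

```bash
python3 - <<'E'
from h import *
s=readout.state();x=R.from_quat(s['tcp_rot']).as_matrix();print(s['time'],s['tcp_pos'],x.round(3),np.degrees(np.arctan2(x[1,0],x[0,0])))
cap('wrist','w1')
E
```

```text
2.9833 [ 0.4747514  -0.24516195  0.30696733] [[ 0.022 -1.    -0.   ]
 [-1.    -0.022  0.   ]
 [-0.     0.    -1.   ]] -88.711948016579
```

View pics/w1.png

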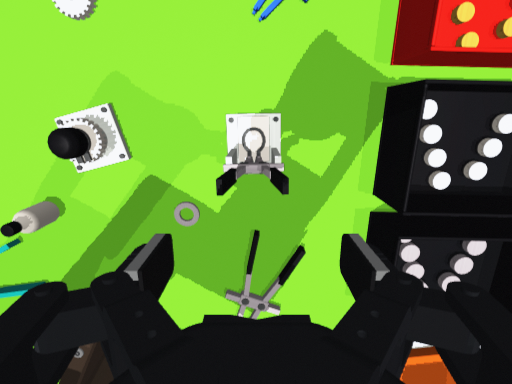

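The wrist view shows the stand at about (254,145), with the ring white-backed above the crossbar and handles at (227,180) and (279,180). I'll enlarge it to measure.

```bash
python3 - <<'E'
from h import *
p=cv2.imread('pics/w1.png')
cv2.imwrite('pics/w1c.png',cv2.resize(p[105:205,203:303],(600,600),interpolation=2))
E
```

```text
(no output)
```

View pics/w1c.png

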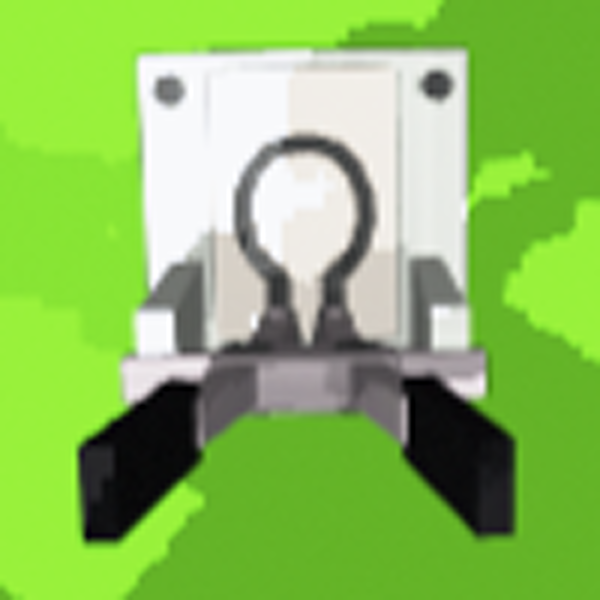

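```bash
python3 - <<'E'
from h import *
z=np.load('pics/w1.npz');k=dict(tp=z['tp'],tr=z['tr'])
f=lambda u,v,h:print((u,v),onz('wrist',203+u/6-.42,105+v/6-.42,h,**k).round(4))
d=z['d']
print('handletops');f(80,455,.195);f(85,540,.195);f(513,440,.195);f(513,535,.195);f(297,492,.195)
print('ring c');f(306,204,.032)
print('bar');f(122,362,.098);f(487,352,.098);
print('base');f(138,57,.01);f(466,50,.01);f(168,90,.01);f(437,84,.01)
K,W=campose('wrist',**k)
for u,v in [(100,500),(500,500),(305,380),(300,250),(305,200)]:
    a,b=203+u/6-.42,105+v/6-.42;D=d[int(round(b)),int(round(a))];o,r=ray('wrist',a,b,**k);print(u,v,o+r*D)
E
```

```text
handletops
(80, 455) [ 0.4798 -0.2064  0.195 ]
(85, 540) [ 0.466 -0.207  0.195]
(513, 440) [ 0.4837 -0.274   0.195 ]
(513, 535) [ 0.4683 -0.2748  0.195 ]
(297, 492) [ 0.4746 -0.2404  0.195 ]
ring c
(306, 204) [ 0.505  -0.2396  0.032 ]
bar
(122, 362) [ 0.4768 -0.2017  0.098 ]
(487, 352) [ 0.4806 -0.2791  0.098 ]
base
(138, 57) [ 0.5389 -0.1961  0.01  ]
(466, 50) [ 0.5424 -0.2791  0.01  ]
(168, 90) [ 0.5309 -0.2037  0.01  ]
(437, 84) [ 0.5339 -0.2721  0.01  ]
100 500 [ 0.47225299 -0.20927352  0.1938058 ]
500 500 [ 0.47392574 -0.27245812  0.19484677]
305 380 [ 0.47510605 -0.24069151  0.10497093]
300 250 [ 0.49356734 -0.23827207  0.03075513]
305 200 [ 0.50598468 -0.23929595  0.03222036]
```

Everything agrees: handle tops at z≈0.194, bar at z≈0.098, bar length 77 mm. That puts the pliers' axis at (0.474,-0.2405), with yaw about 2.5°. I'll turn slightly, descend and squeeze.

Request:
{"api": "step_arm", "payload": {
  "series": [
    [[-0.0047,0.0005,0.03,-0.021],[0,0,0.035,0],[0,0,0.035,0],[0,0,0.03,0],[0,0,0.01,0]]
  ]
}}

```text
time: 3.45
tcp_pos: [0.4728, -0.237, 0.1637]
tcp_rot: [0.724, -0.69, -0.003, 0.001]
force: [-0.5, 1.3, 0.5]
gripper_width: 0.0856
```

Request:
{"api": "step_arm", "payload": {
  "series": [
    [[0,0,0.009,0],[0,0,0.004,0],[0,0,0,0]]
  ]
}}

```text
time: 3.7
tcp_pos: [0.4751, -0.2391, 0.1547]
tcp_rot: [0.723, -0.69, 0.0, -0.0]
force: [0.3, -0.7, -0.4]
gripper_width: 0.0853
```

```bash
python3 - <<'E'
from h import *
s=readout.state();x=R.from_quat(s['tcp_rot']).as_matrix();print(s['time'],s['tcp_pos'],np.degrees(np.arctan2(x[1,0],x[0,0])),s['force'])
p,_=cap('wrist','w2'); q,_=cap('scene','s2')
cv2.imwrite('pics/w2c.png',np.hstack([cv2.resize(p[:,:,::-1],(512,384)),cv2.resize(q[130:250,100:190,::-1],(288,384))]))
E
```

```text
3.7 [ 0.47510651 -0.23911169  0.15472699] -87.3313195092324 [ 0.3113557  -0.74257246 -0.39631019]
```

View pics/w2c.png

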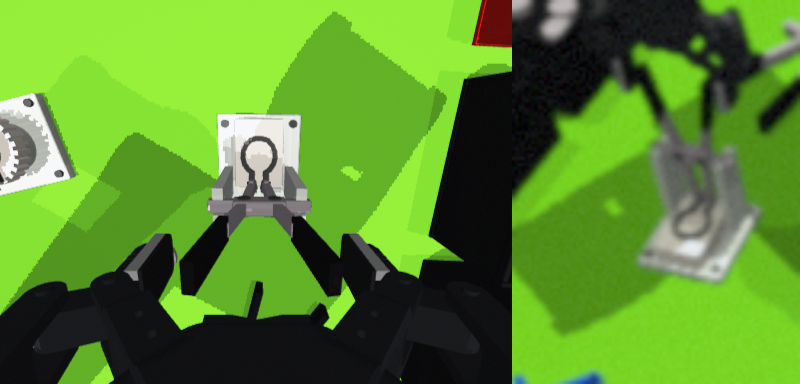

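Request:
{"api": "step_arm", "payload": {
  "series": [
    [[0.0013,0.0008,0,0],[0,0,0,0]]
  ]
}}

```text
time: 3.97
tcp_pos: [0.4743, -0.2411, 0.1554]
tcp_rot: [0.723, -0.691, 0.001, -0.0]
force: [0.6, -0.1, 0.4]
gripper_width: 0.0854
```

Request:
{"api": "step_arm", "payload": {
  "series": [
    [[0,0,0,0],[0,0,0,0],[0,0,0,0],[0,0,0,0],[0,0,0,0]]
  ],
  "gripper": 0,
  "force": 60
}}

```text
time: 4.38
tcp_pos: [0.4748, -0.2411, 0.1555]
tcp_rot: [0.723, -0.691, 0.001, -0.0]
force: [-1.1, 2.4, 16.4]
gripper_width: 0.0312
```

Request:
{"api": "step_arm", "payload": {
  "series": [
    [[0,0,0,0],[0,0,0,0],[0,0,0,0],[0,0,0,0],[0,0,0,0]]
  ]
}}

```text
time: 4.8
tcp_pos: [0.4746, -0.2411, 0.1555]
tcp_rot: [0.723, -0.691, 0.001, -0.0]
force: [-2.9, 1.0, 18.5]
gripper_width: 0.0313
```

```bash
python3 - <<'E'
from h import *
s=readout.state();x=R.from_quat(s['tcp_rot']).as_matrix();print(s['time'],s['tcp_pos'],np.degrees(np.arctan2(x[1,0],x[0,0])),s['force'],s['torque'],s['gripper_width'])
p,_=cap('wrist','w3')
cv2.imwrite('pics/w3c.png',cv2.resize(p[90:330,130:390,::-1],(650,600)))
E
```

```text
4.8 [ 0.47463961 -0.24106952  0.15551281] -87.382741980441 [-2.946932    1.03374175 18.45536492] [ 0.1746621   0.45492653 -0.1008453 ] 0.031319153625007555
```

View pics/w3c.png

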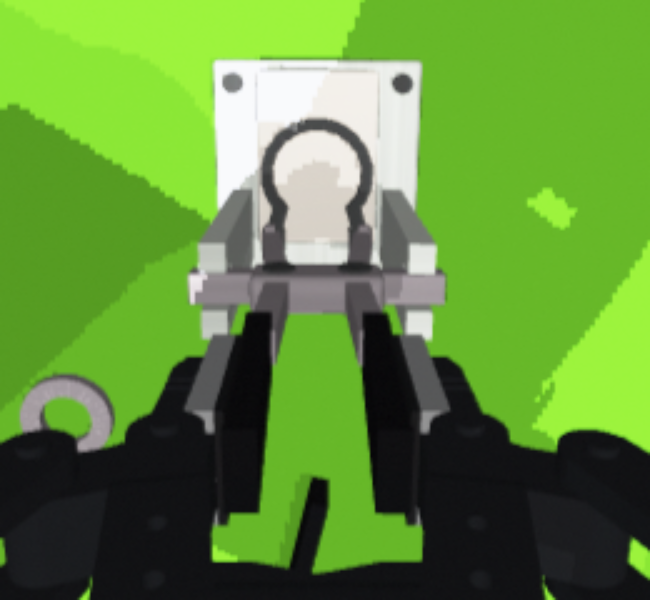

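The handles are squeezed and the ring is visibly opened (lugs at about (275,235) and (360,235) in the crop). I'll lift straight up.

Request:
{"api": "step_arm", "payload": {
  "series": [
    [[0,0,-0.004,0],[0,0,-0.008,0],[0,0,-0.012,0],[0,0,-0.015,0],[0,0,-0.015,0]]
  ]
}}

```text
time: 5.27
tcp_pos: [0.4735, -0.2403, 0.209]
tcp_rot: [0.723, -0.691, -0.001, 0.0]
force: [0.1, -0.9, -2.3]
gripper_width: 0.0308
```

Request:
{"api": "step_arm", "payload": {
  "series": [
    [[0,0,-0.015,0],[0,0,-0.015,0],[0,0,-0.015,0],[0,0,-0.015,0],[0,0,-0.01,0]]
  ]
}}

```text
time: 5.68
tcp_pos: [0.474, -0.2406, 0.28]
tcp_rot: [0.723, -0.691, 0.0, -0.0]
force: [1.8, -0.5, -2.4]
gripper_width: 0.0309
```

Request:
{"api": "step_arm", "payload": {
  "series": [
    [[0,0,0,0],[0,0,0,0],[0,0,0,0]]
  ]
}}

```text
time: 5.93
tcp_pos: [0.4734, -0.2403, 0.2775]
tcp_rot: [0.723, -0.691, -0.001, 0.0]
force: [0.6, -0.2, -2.3]
gripper_width: 0.0309
```

```bash
python3 - <<'E'
from h import *
s=readout.state();x=R.from_quat(s['tcp_rot']).as_matrix();print(s['time'],s['tcp_pos'],np.degrees(np.arctan2(x[1,0],x[0,0])),s['force'],s['torque'],s['gripper_width'])
p,_=cap('wrist','w4')
q,_=cap('scene','s4')
cv2.imwrite('pics/w4c.png',np.hstack([cv2.resize(p[90:330,130:390,::-1],(520,480)),cv2.resize(q[110:230,100:170,::-1],(280,480))]))
E
```

```text
5.9333 [ 0.47344366 -0.24034662  0.27752767] -87.37642105593214 [ 0.56492655 -0.23241369 -2.34612621] [-0.02784253  0.03179146 -0.01594422] 0.03092999649220957
```

View pics/w4c.png

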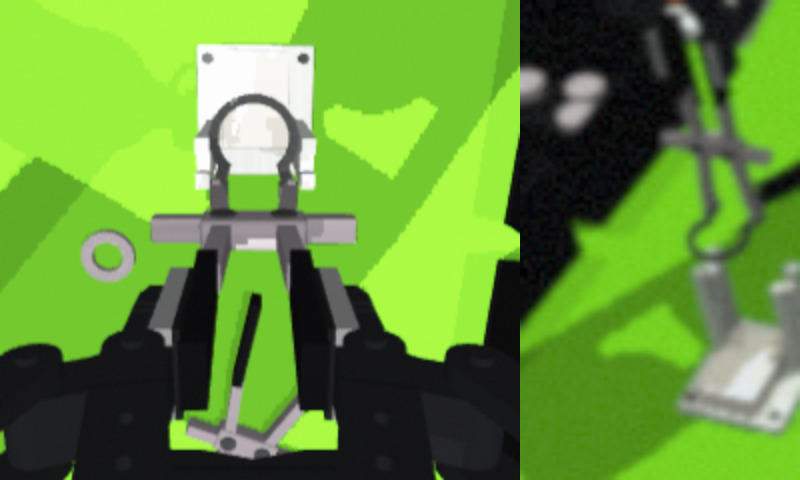

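The ring came along, spread and flat. I'll measure its centre in the tool frame.

```bash
python3 - <<'E'
from h import *
z=np.load('pics/w4.npz');k=dict(tp=z['tp'],tr=z['tr']);d=z['d'];K,W=campose('wrist',**k)
v,u=np.mgrid[0:384,0:512]
P=np.stack([(u-K[0,2])/K[0,0]*d,-(v-K[1,2])/K[1,1]*d,-d],-1)@W[:3,:3].T+W[:3,3]
T=R.from_quat(z['tr']).as_matrix();Q=(P-z['tp'])@T
m=(abs(P[...,2]-.154)<.008)&(d>0)&(v>120)&(v<200)&(u>220)&(u<290)
print(m.sum(),P[m].min(0),P[m].max(0))
ys,xs=np.nonzero(m);print(xs.min(),xs.max(),ys.min(),ys.max())
pts=Q[m];A=np.c_[pts[:,:2],np.ones(len(pts))];print('plane tool',np.linalg.lstsq(A,pts[:,2],rcond=None)[0],np.median(pts[:,2]))
im=np.zeros((384,512),np.uint8);im[m]=255
vis=cv2.cvtColor(im,8);cv2.imwrite('pics/m4.png',np.hstack([cv2.resize(vis[110:210,205:305],(400,400),interpolation=0),cv2.resize(z['p'][110:210,205:305,::-1],(400,400),interpolation=2)]))
E
```

```text
612 [ 0.47026089 -0.26056835  0.15244469] [ 0.51876981 -0.21720855  0.16193521]
234 279 137 187
plane tool [ 0.00390403 -0.01831385  0.12004847] 0.12049421568735363
```

View pics/m4.png

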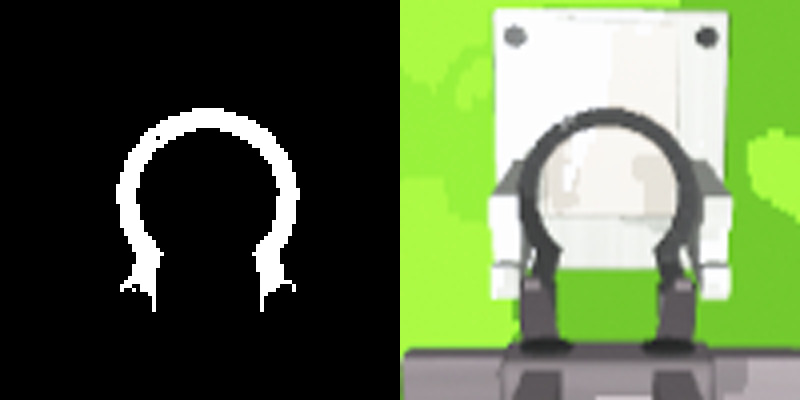

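```bash
cat >> h.py <<'E'
from scipy.optimize import least_squares
def ringfit(tag,zt=.1205,vmax=168,tol=.008,ulim=(215,295),vmin=100):
    z=np.load(f'pics/{tag}.npz');k=dict(tp=z['tp'],tr=z['tr']);d=z['d'];K,W=campose('wrist',**k)
    v,u=np.mgrid[0:384,0:512]
    C=vision.camera_info('wrist')['tool_from_camera']
    Q=np.stack([(u-K[0,2])/K[0,0]*d,-(v-K[1,2])/K[1,1]*d,-d],-1)@C[:3,:3].T+C[:3,3]
    m=(abs(Q[...,2]-zt)<tol)&(d>0)&(v>vmin)&(v<vmax)&(u>ulim[0])&(u<ulim[1])
    q=Q[m];f=lambda p:np.hypot(q[:,0]-p[0],q[:,1]-p[1])-p[2]
    r=least_squares(f,[0,-.025,.018]);
    A=np.c_[q[:,:2],np.ones(len(q))];pl=np.linalg.lstsq(A,q[:,2],rcond=None)[0]
    res=np.hypot(q[:,0]-r.x[0],q[:,1]-r.x[1])
    return r.x,np.percentile(res,[3,97]),pl[:2],np.median(q[:,2]),len(q)
E
python3 - <<'E'
from h import *
print(ringfit('w4'))
E
```

```text
(array([-0.0005798 , -0.02442428,  0.01909642]), array([0.01684799, 0.02127395]), array([ 0.00213611, -0.00459445]), np.float64(0.12059781970963976), 406)
```

The ring fit matches the spec (inside about 33.7, outside 42.5 mm, flat). I'll carry it over the bare axle at this height.

Request:
{"api": "step_arm", "payload": {
  "series": [
    [[-0.012,-0.001,0,0],[-0.024,-0.002,0,0],[-0.03,-0.0023,0,0],[-0.03,-0.0023,0,0],[-0.03,-0.0023,0,0]]
  ]
}}

```text
time: 6.45
tcp_pos: [0.4774, -0.1125, 0.2777]
tcp_rot: [0.723, -0.691, -0.001, 0.0]
force: [1.2, -0.4, -2.0]
gripper_width: 0.0312
```

Request:
{"api": "step_arm", "payload": {
  "series": [
    [[-0.03,-0.0023,0,0],[-0.03,-0.0023,0,0],[-0.03,-0.0023,0,0],[-0.03,-0.0023,0,0],[-0.03,-0.0023,0,0]]
  ]
}}

```text
time: 6.87
tcp_pos: [0.4818, 0.0381, 0.2779]
tcp_rot: [0.723, -0.691, -0.0, 0.0]
force: [0.3, 0.4, -2.2]
gripper_width: 0.031
```

Request:
{"api": "step_arm", "payload": {
  "series": [
    [[-0.03,-0.0023,0,0],[-0.03,-0.0023,0,0],[-0.03,-0.0023,0,0],[-0.03,-0.0023,0,0],[-0.03,-0.0023,0,0]]
  ]
}}

```text
time: 7.28
tcp_pos: [0.4863, 0.1884, 0.2778]
tcp_rot: [0.723, -0.691, -0.0, 0.0]
force: [0.5, 0.2, -1.7]
gripper_width: 0.0309
```

Request:
{"api": "step_arm", "payload": {
  "series": [
    [[-0.025,-0.0023,0,0],[-0.015,-0.001,0,0],[-0.01,-0.001,0,0],[0,0,0,0],[0,0,0,0]]
  ]
}}

```text
time: 7.7
tcp_pos: [0.4887, 0.2367, 0.2779]
tcp_rot: [0.723, -0.69, -0.0, 0.0]
force: [-0.1, -0.5, -2.0]
gripper_width: 0.0305
```

```bash
python3 - <<'E'
from h import *
s=readout.state();x=R.from_quat(s['tcp_rot']).as_matrix();print(s['time'],s['tcp_pos'],np.degrees(np.arctan2(x[1,0],x[0,0])),s['force'],s['torque'],s['gripper_width'])
p,_=cap('wrist','w5')
cv2.imwrite('pics/w5c.png',cv2.resize(p[60:240,160:360,::-1],(667,600),interpolation=2))
print(ringfit('w5'))
E
```

```text
7.7 [0.48872878 0.23666146 0.27786553] -87.32276124476049 [-0.05454867 -0.52009045 -2.02752494] [ 0.00320614  0.00188786 -0.01887341] 0.030495534280750525
(array([-0.00051789, -0.02443969,  0.01907205]), array([0.01680693, 0.02125949]), array([ 0.00507813, -0.01398074]), np.float64(0.12053163079471635), 406)
```

View pics/w5c.png

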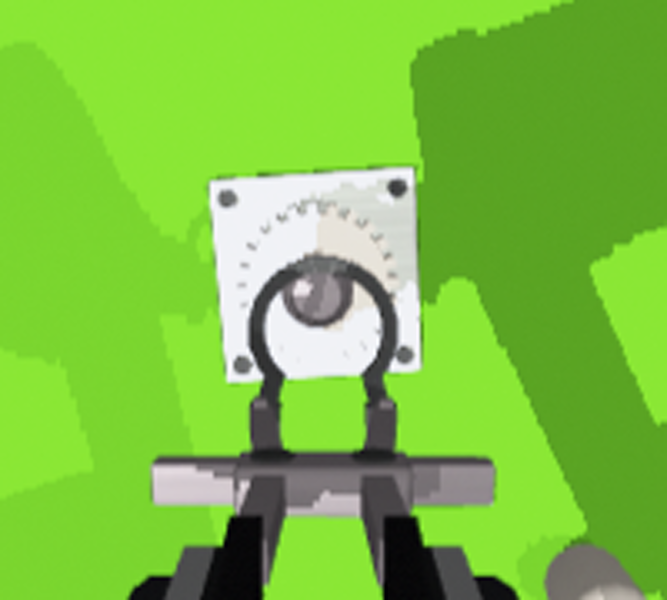

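The bare axle shows through the ring, with the shaft at crop (318,292) and the four screws visible. I'll find its axis from the screws and from depth.

```bash
python3 - <<'E'
from h import *
z=np.load('pics/w5.npz');k=dict(tp=z['tp'],tr=z['tr']);d=z['d'];K,W=campose('wrist',**k)
sc=200/667
q=np.array([onz('wrist',160+u*sc-.35,60+v*sc-.35,.012,**k) for u,v in [(227,198),(397,188),(405,355),(242,365)]]);print('screws',q.round(4),q.mean(0),np.linalg.norm(np.diff(q,axis=0),axis=1))
v,u=np.mgrid[0:384,0:512]
P=np.stack([(u-K[0,2])/K[0,0]*d,-(v-K[1,2])/K[1,1]*d,-d],-1)@W[:3,:3].T+W[:3,3]
near=np.hypot(P[...,0]-.513,P[...,1]-.237)<.06
m=near&(P[...,2]>.056)&(P[...,2]<.09);a=P[m];print('shaft',m.sum(),a.min(0),a.max(0),a.mean(0))
c=cv2.minEnclosingCircle((a[:,:2]*1000).astype(np.float32));print(c)
t=a[a[:,2]>.0715];print('top',len(t),t[:,:2].min(0),t[:,:2].max(0),(t.min(0)+t.max(0))/2)
m=near&(abs(P[...,2]-.045)<.003);g=P[m];c=cv2.minEnclosingCircle((g[:,:2]*1000).astype(np.float32));print('gear',m.sum(),c,np.median(g[:,2]))
T=R.from_quat(z['tr']).as_matrix();print('ring world',z['tp']+T@np.array([-.0005,-.0244,.1225]))
E
```

```text
screws [[0.5452 0.2806 0.012 ]
 [0.5527 0.2086 0.012 ]
 [0.4812 0.2002 0.012 ]
 [0.4733 0.2725 0.012 ]] [0.51311597 0.24048889 0.012     ] [0.07233799 0.07197386 0.0727244 ]
shaft 284 [0.49963499 0.22719587 0.05992405] [0.52569682 0.25413325 0.07664938] [0.51119995 0.23996909 0.07154813]
((512.8905639648438, 240.51510620117188), 13.813478469848633)
top 191 [0.503529   0.23114586] [0.52111536 0.25010471] [0.51232218 0.24062528 0.07411715]
gear 1096 ((512.733642578125, 240.41932678222656), 32.51335144042969) 0.04615026375080769
ring world [0.51298058 0.23823784 0.15534522]
```

Axis by three measures: (0.5129,0.2405), with collar radius 13.8 and gear radius 32.5 as they should be. I'll shift 2.2 mm, come down to just above the axle tip and recheck.

Request:
{"api": "step_arm", "payload": {
  "series": [
    [[-0.0022,0,0.01,0],[0,0,0.02,0],[0,0,0.02,0],[0,0,0.015,0],[0,0,0.004,0]]
  ]
}}

```text
time: 8.17
tcp_pos: [0.4877, 0.2374, 0.2065]
tcp_rot: [0.723, -0.691, -0.001, 0.002]
force: [0.3, 0.3, -2.4]
gripper_width: 0.031
```

Request:
{"api": "step_arm", "payload": {
  "series": [
    [[0,0,0,0],[0,0,0,0],[0,0,0,0]]
  ]
}}

```text
time: 8.42
tcp_pos: [0.4897, 0.2388, 0.2102]
tcp_rot: [0.723, -0.691, 0.0, -0.001]
force: [-0.2, 0.5, -2.8]
gripper_width: 0.0309
```

```bash
cat > chk.py <<'E'
from h import *
import sys
def chk(tag,vmax=168):
    s=readout.state();x=R.from_quat(s['tcp_rot']).as_matrix();print(s['time'],s['tcp_pos'],np.degrees(np.arctan2(x[1,0],x[0,0])),s['force'],s['torque'],s['gripper_width'])
    p,_=cap('wrist',tag)
    cv2.imwrite(f'pics/{tag}c.png',cv2.resize(p[60:240,160:360,::-1],(667,600),interpolation=2))
    r=ringfit(tag,vmax=vmax,tol=.004);print(r)
    z=np.load(f'pics/{tag}.npz');k=dict(tp=z['tp'],tr=z['tr']);d=z['d'];K,W=campose('wrist',**k)
    v,u=np.mgrid[0:384,0:512]
    P=np.stack([(u-K[0,2])/K[0,0]*d,-(v-K[1,2])/K[1,1]*d,-d],-1)@W[:3,:3].T+W[:3,3]
    T=R.from_quat(z['tr']).as_matrix();rw=z['tp']+T@np.array([r[0][0],r[0][1],r[3]+.002]);print('ring world',rw)
    D=np.hypot(P[...,0]-.513,P[...,1]-.2405)
    a=P[(D<.016)&(P[...,2]>.056)&(P[...,2]<.078)]
    c=cv2.minEnclosingCircle((a[:,:2]*1000).astype(np.float32));print('shaft',len(a),c,a[:,2].max())
    g=P[(D<.036)&(abs(P[...,2]-.046)<.002)];c=cv2.minEnclosingCircle((g[:,:2]*1000).astype(np.float32));print('gear',len(g),c,np.median(g[:,2]))
chk(sys.argv[1])
E
python3 chk.py w6
```

```text
8.4167 [0.48973823 0.23878741 0.21017645] -87.40023409395508 [-0.2193113   0.52970635 -2.80871826] [0.05649838 0.01955811 0.00088177] 0.03085795831780298
(array([-0.00055061, -0.02444841,  0.01909091]), array([0.01683299, 0.02123888]), array([-0.00049425, -0.01308508]), np.float64(0.12059462679978261), 404)
ring world [0.51429332 0.24051115 0.08761403]
shaft 550 ((512.81396484375, 240.34288024902344), 13.920856475830078) 0.07581691236960902
gear 1350 ((512.699951171875, 240.415771484375), 32.55760955810547) 0.04610043043183029
```

View pics/w6c.png

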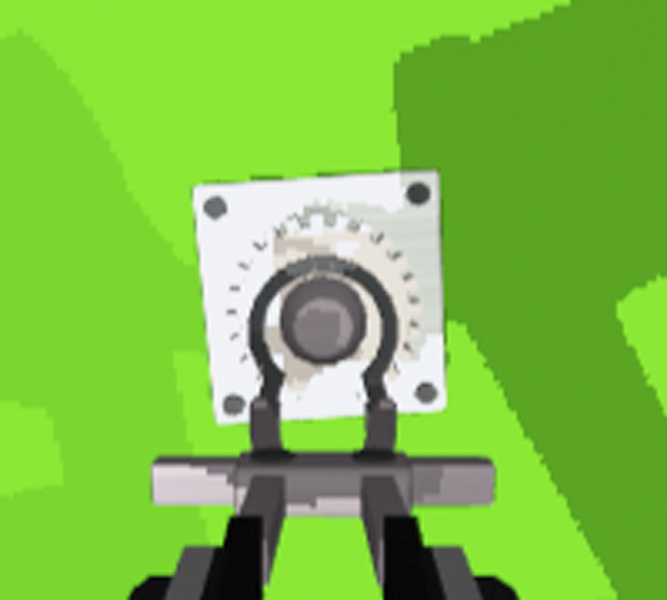

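Request:
{"api": "step_arm", "payload": {
  "series": [
    [[0,0.001,0.005,0],[0,0,0.007,0],[0,0,0.005,0],[0,0,0,0],[0,0,0,0]]
  ]
}}

```text
time: 8.88
tcp_pos: [0.4878, 0.2387, 0.1918]
tcp_rot: [0.723, -0.691, -0.0, 0.0]
force: [-0.1, -0.6, -3.0]
gripper_width: 0.0306
```

```bash
python3 chk.py w7
```

```text
8.8833 [0.48782735 0.2386502  0.19179536] -87.37249574665559 [-0.12862587 -0.57942257 -3.02005734] [-0.00423686  0.03665313 -0.00662038] 0.030571601144246986
(array([-0.00049196, -0.03034289,  0.01230432]), array([0.00269884, 0.02190232]), array([ 0.00277222, -0.07203315]), np.float64(0.12004208183798129), 841)
ring world [0.51800123 0.24048305 0.06972415]
shaft 642 ((514.09814453125, 240.70350646972656), 14.955692291259766) 0.07578746809839076
gear 1564 ((512.7589111328125, 240.4990692138672), 32.50535583496094) 0.0460332531415287
```

View pics/w7c.png

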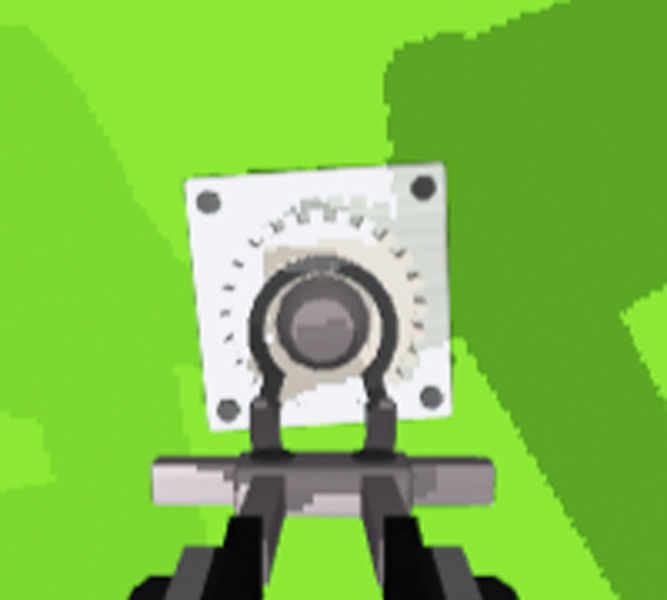

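The ring is round the cone and centred to within about 0.6 mm (the in-script ring fit was polluted by the cone, so I used the known tool offset). Next I descend the remaining 19 mm in steps, watching force.

Request:
{"api": "step_arm", "payload": {
  "series": [
    [[0,-0.0003,0.003,0],[0,0,0.003,0],[0,0,0.003,0],[0,0,0,0]]
  ]
}}

```text
time: 9.27
tcp_pos: [0.4881, 0.2386, 0.1826]
tcp_rot: [0.723, -0.691, -0.0, 0.0]
force: [0.4, -0.2, -3.0]
gripper_width: 0.031
```

Request:
{"api": "step_arm", "payload": {
  "series": [
    [[0,0,0.003,0],[0,0,0.003,0],[0,0,0.0025,0],[0,0,0,0],[0,0,0,0]]
  ]
}}

```text
time: 9.68
tcp_pos: [0.4883, 0.2388, 0.1746]
tcp_rot: [0.723, -0.691, -0.0, 0.0]
force: [-0.4, -0.8, -2.3]
gripper_width: 0.031
```

```bash
python3 chk.py w8; python3 - <<'E'
from h import *
q,_=cap('scene','s8');cv2.imwrite('pics/s8c.png',cv2.resize(q[190:280,260:360,::-1],(600,540),interpolation=2))
E
```

```text
9.6833 [0.48834013 0.23875367 0.17462044] -87.37156670136565 [-0.43911606 -0.75434174 -2.32016336] [0.01708156 0.03433306 0.03471637] 0.031006557486364248
(array([-0.00053371, -0.0242036 ,  0.01913091]), array([0.01683542, 0.02135756]), array([-0.00035361,  0.00331592]), np.float64(0.12054983050333462), 407)
ring world [0.51245496 0.24037763 0.0520627 ]
shaft 718 ((512.795654296875, 240.39178466796875), 13.924530029296875) 0.07610544942988076
gear 1737 ((512.7236328125, 240.34124755859375), 32.60693359375) 0.04604107094710408
```

View pics/w8c.png

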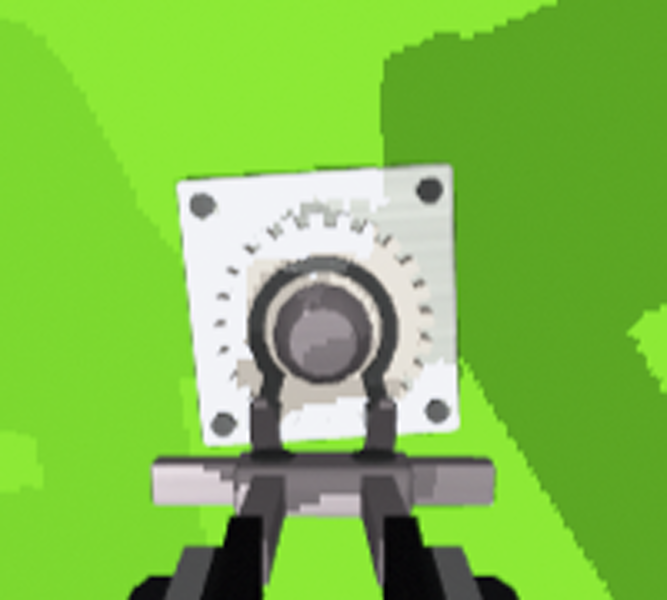

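View pics/s8c.png

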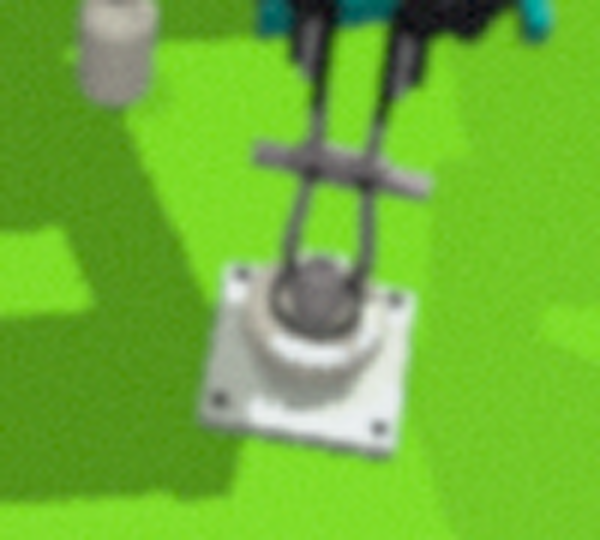

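Relative to the gear's face (same camera), the ring's mid is 6.1 mm up, i.e. 1.6 mm above the groove's middle, and 0.3 mm off axis. I'll lower it another 2.3 mm.

Request:
{"api": "step_arm", "payload": {
  "series": [
    [[0,0,0.0012,0],[0,0,0.0011,0],[0,0,0,0],[0,0,0,0],[0,0,0,0]]
  ]
}}

```text
time: 10.2
tcp_pos: [0.4884, 0.2388, 0.1725]
tcp_rot: [0.723, -0.691, -0.0, 0.0]
force: [-0.2, 0.8, -2.6]
gripper_width: 0.031
```

Request:
{"api": "step_arm", "payload": {
  "series": [
    [[0,0,0,0],[0,0,0,0],[0,0,0,0]]
  ]
}}

```text
time: 10.45
tcp_pos: [0.4885, 0.2388, 0.1725]
tcp_rot: [0.723, -0.691, 0.0, -0.0]
force: [0.6, -1.7, -1.8]
gripper_width: 0.0304
```

```bash
python3 chk.py w9; python3 - <<'E'
from h import *
for i in range(3):
    s=readout.state();print(s['tcp_pos'],s['force'],abs(s['joint_vel']).max());vision.capture('top')
E
```

```text
10.45 [0.48847338 0.23880266 0.17253658] -87.37360824762818 [ 0.5800566  -1.71506415 -1.82974128] [-0.01121602 -0.03364381  0.02148719] 0.030353019135044075
(array([-0.00052673, -0.02434366,  0.01910347]), array([0.01678479, 0.02130903]), array([ 0.00099041, -0.00951665]), np.float64(0.12062719465961305), 405)
ring world [0.51277635 0.24044723 0.04991121]
shaft 722 ((512.8667602539062, 240.4375762939453), 13.949960708618164) 0.0759231296451843
gear 1759 ((512.8742065429688, 240.3819580078125), 32.54237365722656) 0.04610627368828213
[0.48844572 0.23878546 0.17251797] [-0.00296443 -0.67078155 -1.87260287] 0.0020269447674943378
[0.48844647 0.23877931 0.17250995] [ 0.17673621 -0.13467921 -2.0054597 ] 0.0012680157146205849
[0.48843728 0.23878921 0.1725178 ] [-0.53432712  0.09700356 -2.37186019] 0.0020124828284334238
```

View pics/w9c.png

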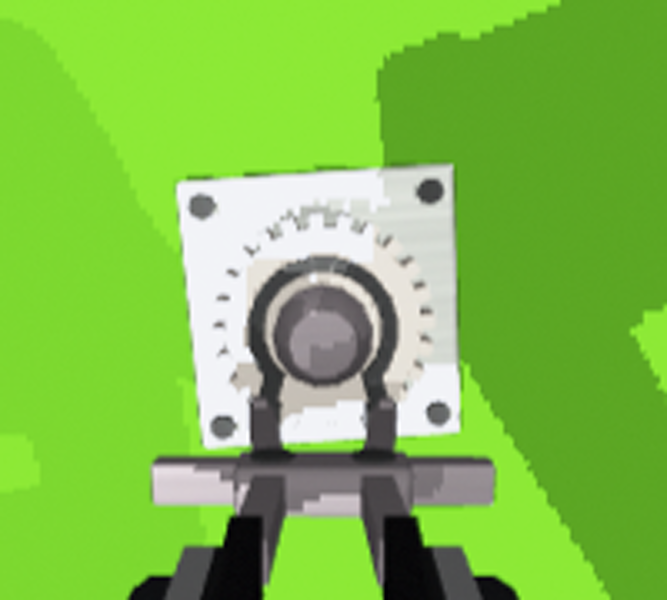

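The ring is centred within 0.1 mm, 3.8 mm above the gear (0.7 mm below the groove's middle), flat, still spread and at rest. I'll hand it in.

```bash
python3 -c "
from workcell import job
print(job.sign_off())"
```

```text
the job is handed in; nothing more can be done
None
```

The job is handed in: the spread ring is round the bare axle at the groove, and the arm is still holding the pliers squeezed. The hand-in gave no verdict.

I took the upright pliers from the stand by the handles with a 60 N grip, and the ring came along spread. I carried them high over the capped axle and slid the ring down the bare axle in checked steps.

Last checks, about 10.5 s into the run:
- **Centring:** the ring is about 0.1 mm off the axle's axis. Noise in the pose readings is about 1 mm.
- **Height:** the ring's middle is about 0.7 mm below the groove's middle, measured against the gear's face in the same picture.
- **Flatness:** tilt is about 0.01 rad.
- **Spread:** the ring measures about 33.6 mm inside and 42.6 mm outside, which matches fully spread.
- **Contact and rest:** the arm is still. The force on the tool is roughly the pliers' weight, with no sign of pressing on the axle or gear.

- **Disagreements:** the wrist camera's depth reads about 1 mm high, so I used heights relative to the gear. The fixed cameras put the axle about 3 mm off in y; I used the wrist camera's value. One automatic ring fit, taken part-way down, was thrown off by the cone, so I used the earlier tool offset for that step.
- **Not measured:** the joint angles and the contact forces on the ring and handles. I judged them from the ring's size, the gripper opening and the pictures.

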